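# Slide a pattern template onto the narrow jig rail and clamp it

### The job

Slide the rosewood template off the white loading shelf along onto the narrow raised rail of the jig, without lifting or tipping it, until both notches are fully home on the two steel pins and it lies flat on the rail, square and with its sides overhanging evenly. Then push the red handle of the toggle clamp all the way down so that the clamp holds the template. Leave the tape roll and the brass weight on the jig plate where they are.

Things in the scene. Friction and masses are not known exactly. Their poses are not given: they have to be found in the camera images.
- template: dark rosewood template with pale inlay, 110 (x) x 160 (y) x 12 mm, about 0.18 kg, flat on the white shelf, a little turned and off the middle. Origin: centre of its underside, z up. Two notches in its leading (+y) edge, facing the rail: at x = -30 mm a 90-degree V, 28 wide at the mouth, 14 deep; at x = +30 mm a straight-sided one, 24 wide, 12 deep
- jig: the jig, fixed: aluminium plate 240 (x) x 510 (y, -245 to 265) x 12 mm thick. Origin on the table surface, on the centre line x = 0. In a row along its +y: white loading shelf, 4 mm gap, narrow rail with cross bar and two pins, toggle clamp (riser block x -25 to 25, y 174 to 250, top at z = 76 mm)
- shelf: white loading shelf of the jig, fixed to it, 210 x 200 mm; jig frame x -105 to 105, y -237 to -37 mm, its top 61.5 mm above the table. Origin at the middle of its foot, 12 mm above the table
- seat (a point): point on the rail's top where the template's origin lies when the notches are fully home; jig frame (0, 55, 60) mm; axes as the jig's, the template's axes then agree with them. The aluminium rail is 40 mm wide (x -20 to 20), jig y -33 to 143, its top 60 mm above the table, 1.5 mm below the shelf's
- pins (a point): midway between the two upright steel pins at rail-top height, jig frame (0, 128, 60) mm. Pins: 10 mm in diameter, at x = -30 and +30 mm, tops 78 mm above the table, on a dark cross bar x -46 to 46, y 113 to 143 mm, top 52 mm above the table
- clamp_handle (a joint): angle of the red toggle clamp handle: 0 = fully open (leaning 66 degrees above level, towards jig +y), 1.15 = fully closed (level, pointing along jig +y). Pushing it down swings the steel arm over and down; the arm turns as far as the handle. Stiff hinge (0.3 N m, some 3 to 6 N at the grip): it stays where it is left; the sprung pad meets the template at about 1.09
- clamp_grip (a point): point on the axis of the red handle grip, 115 mm from the handle's pivot, moving with it; the grip is a round bar 19 mm in diameter, 41 to 131 mm from the pivot
- clamp_pivot (a point): pivot of the red handle, fixed on the jig at (0, 218, 104) mm; the handle turns about the jig's x axis
- clamp_arm: steel arm of the toggle clamp, origin on its pivot at jig (0, 195, 104) mm, 85 mm long; open it leans 66 degrees above level, its rubber-tipped spindle towards jig -y; closed it lies level along jig -y and its sprung rubber pad (18 mm across) presses the template at jig (0, 110) mm, above the rail
- tape_roll: roll of veneer tape lying flat on the jig plate, 60 mm across, 20 mm high; origin at the centre of its underside; bystander
- brass_weight: brass weight with a knob standing on the jig plate, 44 mm across, 42 mm high; origin at the centre of its base; bystander
Things that resemble listed ones, but are neither listed nor needed, are in the scene too. What is meant by the template is not blue, green or turquoise, and is the smaller of those in its own colour.

How it is judged:
By the outcome, as a careful person would: the job done as asked, in the order asked, and still so for the second after the job is handed in, with the robot touching nothing.
It also fails if it takes over 70 s, if anything falls off the work surface, if the arm or the gripper's body presses on something with over 40 N, if the wrist force passes 120 N, or if a joint passes its speed limit or range.

### The arm

A 6-joint arm with a two-finger parallel gripper is mounted at the origin on the work surface. World frame = base frame: x ahead of the robot, y to its left, z up, the work surface at z = 0. Lengths are in m, angles in rad, forces in N, time in s.
With the tool pointing down it reaches from about 0.275 to 0.975 m from the base axis. Payload 8.4 kg.
Tool frame: the origin (TCP) lies between the finger pads; the fingertips stand 25 mm ahead of it and the grasp point (between the pads) lies 6 mm ahead of it; z points along the fingers, y is the line along which they close (so a half turn about z gives the same grasp; the last joint's range is limited). The gripper opens to 92 mm and grips with 3 to 60 N. Pads are 20 mm wide; open, the fingers measure 128 mm over their backs; the gripper's body (75 mm by 189 mm) begins 69 mm behind the grasp point.
Start: joints at [1.306, 0.353, 1.633, -0, 1.155, -0.002], TCP at [0.162, 0.604, 0.201] pointing down, gripper open.
Joint ranges: [-2.63, 2.63], [-0.92, 2.1], [0.06, 2.66], [-1.3, 4.44], [0, 2.69], [-3.02, 3.02]. Speed limits (rad/s): [2.22, 2.22, 2.79, 3.14, 3.14, 3.14].

### API

Orientations are given as a unit quaternion [w, x, y, z].
In Python, from rig import bot gives the robot as it stands.
- The arm moves only by the tool drive_tool, never from a script. Its argument "increments" is a list of rows, each a list of 3 entries, a list of its own where there are three numbers: the turn, a rotation vector about the world's x, y, z in units of 10 degrees (1.0 is 10 degrees), then the shift along the world's x, y, z in cm, then the closure, from -1 (fully open) to 1 (shut). In form: [[[rx, ry, rz], [tx, ty, tz], grip], ...]. A call has 1 to 10 rows; each row is the pose to reach, as a shift and turn from the pose commanded when the call began; what a row does not reach only later rows make up. A row lasts 1/8 s, in which the tool goes at most 62.5 mm and 10.7 degrees, less where a joint would pass 70% of its speed; a pose out of reach is approached as far as the arm can. A call with a gripper value outside its range is refused whole. The fingers move at their own pace and stop on an object; the grip force is fixed at half the most. Time passes only in rows, so rows that repeat a pose let the fingers close. It gives the time, the measured TCP pose, the force, the opening and the grip force at its end, in the units of the state.
- bot.get_state(): the state, without advancing time (a new reading comes with each control period).
- bot.camera(name): name is "scene" or "top"; returns the picture (400x640x3 uint8, red, green, blue); there is no depth.
- bot.camera_model(name): a dict with "intrinsics" (3x3 intrinsics, pixels), "k1" (the pictures are not rectified: a ray, as slopes to the right and down, at radius r is drawn at 1 + k1 r^2 times it, then the intrinsics apply), "rvec" (rotation vector, rad) and "tvec" (3), from world to camera coordinates, as OpenCV has them. Camera axes: x right, y down, z forward; pixel columns grow to the right and rows downward; lengths in m; the calibration is good to about 2 mm. A picture is of the moment at which its call begins. camera_model takes no time and is no camera call.
- bot.close_job(): hands the job in; it is judged then, once.
The state is a dict: "t": time; "q": joint angles; "joint_vel": joint speeds; "tau": joint torques, N m; "position": TCP position; "tool_rot": TCP orientation; "wrist_force": force on the tool from outside, world axes, zero at the start; "ft_torque": the same for the moment, N m; "finger_gap": opening from 0.0 (shut) to 1.0 (fully open); "grasp_force": force on a finger pad.
Only numpy, scipy, OpenCV 4.12 (cv2) and the standard library are available. Lean on these libraries where they do the work, as an engineer would, in place of code of your own. Each camera call takes 0.05 s, during which the arm holds its last target. There are 200 camera calls.

## Working session

There is one attempt and no reset: what is moved stays moved. The work goes in short steps, Python scripts to look and compute and a tool call to move; the robot and the scene stay as the last step left them, time stands still between calls to the robot, and variables do not carry over. Pictures are saved under pics/ and viewed, at most 10 in all, crops included, and the job is handed in when it is done.

Besides the shell and the picture viewer there is one more tool, called as name([rows], argument=value, ...), one row to a line, values as JSON. drive_tool: Moves the arm, as the interface text tells. Its arguments: {"type":"object","properties":{"increments":{"type":"array","items":{"type":"array"}}},"required":["increments"]}

```bash
mkdir -p pics; ls; python3 - <<'E'
from rig import bot
import cv2
for n in("scene","top"):
    im=bot.camera(n); cv2.imwrite(f"pics/{n}0.png",im[:,:,::-1]); print(n,bot.camera_model(n))
print(bot.get_state())
E
```

```text
pics
scene {'intrinsics': array([[485.7519979 ,   0.        , 315.36214651],
       [  0.        , 485.7519979 , 200.89975607],
       [  0.        ,   0.        ,   1.        ]]), 'k1': -0.03455372874304796, 'rvec': array([ 2.17827433,  0.76521079, -0.33070209]), 'tvec': array([-0.33361109, -0.08201291,  1.52492027])}
top {'intrinsics': array([[366.86514106,   0.        , 317.70983639],
       [  0.        , 366.86514106, 205.07031345],
       [  0.        ,   0.        ,   1.        ]]), 'k1': -0.00526298632621644, 'rvec': array([ 2.18856315, -2.14977803,  0.10733309]), 'tvec': array([-0.01941757,  0.40917824,  1.19777513])}
{'t': 0.1, 'q': array([ 1.30563601e+00,  3.53565758e-01,  1.63403829e+00,  2.83453589e-06,
        1.15519789e+00, -2.40934537e-03]), 'joint_vel': array([ 0.0018748 , -0.0004701 , -0.00151367, -0.00079566, -0.00094996,
        0.00141404]), 'tau': array([ 1.00006549e-03, -5.94905913e+01, -3.34930766e+01,  6.98900199e-02,
        1.83439959e-02,  3.10508611e-06]), 'position': array([0.16222319, 0.60311429, 0.20045617]), 'tool_rot': array([-8.19351783e-05,  1.30998443e-01,  9.91382390e-01, -5.99063481e-04]), 'wrist_force': array([-0.27974294, -0.23767567,  0.15909785]), 'ft_torque': array([-0.00556212,  0.04564794,  0.02320983]), 'grasp_force': 0.0, 'finger_gap': 0.9973925672878552}
```

View pics/scene0.png

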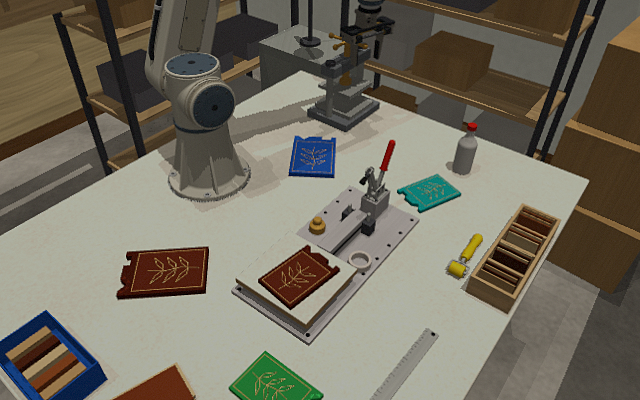

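View pics/top0.png

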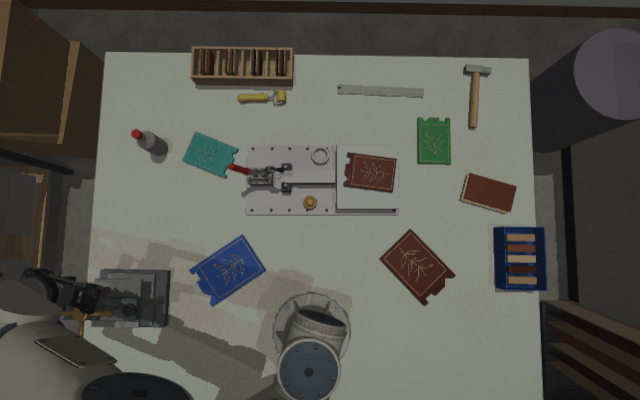

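Candidates for the template in the top view are the dark rosewood one on the shelf (370,172), the larger rosewood one on the table (417,266), and the plain red-brown block (488,192). Blue, green and turquoise are excluded. I choose the smaller one, on the shelf, and check it in a close crop.

```bash
cat > h.py <<'E'
import numpy as np,cv2
from rig import bot
M={n:bot.camera_model(n) for n in("scene","top")}
def rays(n,uv):
    m=M[n];K=m["intrinsics"];d=np.array([m["k1"],0,0,0,0.])
    p=cv2.undistortPoints(np.array(uv,float).reshape(-1,1,2),K,d).reshape(-1,2)
    R=cv2.Rodrigues(m["rvec"])[0];D=np.c_[p,np.ones(len(p))]@R
    return -R.T@m["tvec"],D
def plane(n,uv,z):
    c,D=rays(n,uv);return c+D*((z-c[2])/D[:,2])[:,None]
def proj(n,P):
    m=M[n];return cv2.projectPoints(np.array(P,float).reshape(-1,1,3),m["rvec"],m["tvec"],m["intrinsics"],np.array([m["k1"],0,0,0,0.]))[0].reshape(-1,2)
def tri(a,b):
    out=[]
    for p,q in zip(a,b):
        A=np.zeros((3,3));y=np.zeros(3)
        for n,u in(("top",p),("scene",q)):
            c,D=rays(n,[u]);d=D[0]/np.linalg.norm(D[0]);Q=np.eye(3)-np.outer(d,d);A+=Q;y+=Q@c
        out.append(np.linalg.solve(A,y))
    return np.array(out)
E
python3 - <<'E'
import cv2
a=cv2.imread("pics/top0.png")[140:222,240:405];b=cv2.imread("pics/scene0.png")[130:345,225:425]
cv2.imwrite("pics/c1.png",cv2.resize(a,None,fx=4.8,fy=4.8,interpolation=cv2.INTER_CUBIC))
cv2.imwrite("pics/c2.png",cv2.resize(b,None,fx=2.75,fy=2.75,interpolation=cv2.INTER_CUBIC))
E
```

```text
(no output)
```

View pics/c1.png

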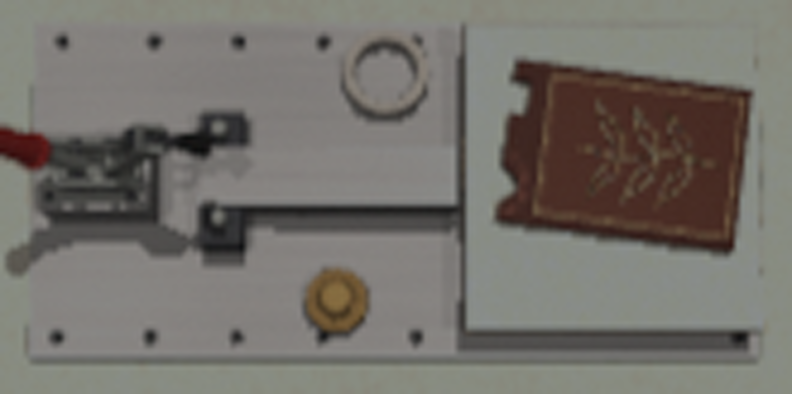

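View pics/c2.png

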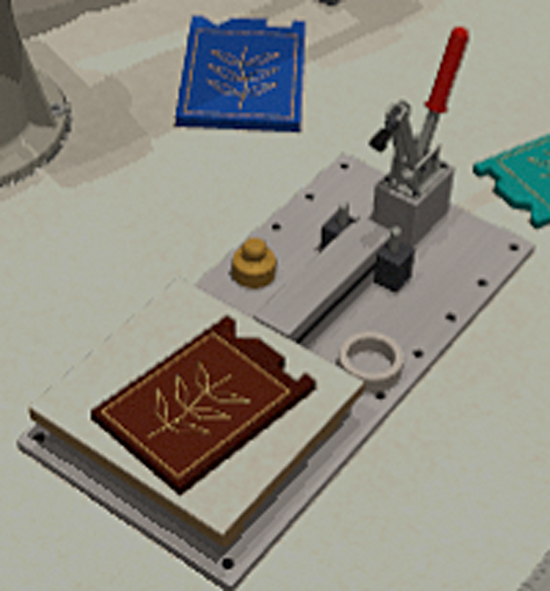

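The crop confirms it. The top crop shows a template with the V and straight notches facing left (+y), with corners at crop (515,62), (750,92), (733,250) and (497,220). The pins are at crop (218,128) and (218,215). Next I measure.

```bash
cat >> h.py <<'E'
def tmask(im):
    h=cv2.cvtColor(im,cv2.COLOR_RGB2HSV);a=((h[...,0]<12)|(h[...,0]>172))&(h[...,1]>110)&(h[...,2]<140)
    return a.astype(np.uint8)*255
def blob(m,uv):
    m=cv2.morphologyEx(m,cv2.MORPH_CLOSE,np.ones((5,5)))
    cs=cv2.findContours(m,cv2.RETR_EXTERNAL,cv2.CHAIN_APPROX_NONE)[0]
    return max((c for c in cs if cv2.pointPolygonTest(c,tuple(map(float,uv)),False)>=0),key=cv2.contourArea)
E
python3 - <<'E'
from h import *
np.set_printoptions(precision=4,suppress=True)
top=cv2.imread("pics/top0.png")[...,::-1].copy();sc=cv2.imread("pics/scene0.png")[...,::-1].copy()
# hand-read matches (crop->full), top / scene
t=lambda x,y:(240+(x+.5)/4.8-.5,140+(y+.5)/4.8-.5); s=lambda x,y:(225+(x+.5)/2.75-.5,130+(y+.5)/2.75-.5)
nm=["T lead+x","T trail+x","T trail-x","T lead-x","shelf trail+x","shelf trail-x","shelf lead+x","plate trail+x","plate lead+x","pin+x","pin-x"]
A=[t(515,62),t(750,92),t(733,250),t(497,220),t(760,26),t(763,329),t(465,25),t(757,357),t(34,25),t(218,128),t(218,215)]
B=[s(314,380),s(183,487),s(93,413),s(228,319),s(226,535),s(32,408),s(363,388),s(20,440),s(532,245),s(397,230),s(345,206)]
for n,p in zip(nm,tri(A,B)):print(n,p)
print("pins top@.078",plane("top",A[-2:],.078))
for nme,im,uv in(("top",top,(370,172)),("scene",sc,(298,275))):
    c=blob(tmask(im),uv);print(nme,cv2.contourArea(c))
    w=plane(nme,c.reshape(-1,2),.0735)[:,:2]
    r=cv2.minAreaRect((w*1000).astype(np.float32));print("template",r);print(cv2.boxPoints(r))
h=cv2.cvtColor(top,cv2.COLOR_RGB2HSV)
print(h[150,345:350],h[150,325:336,2],top[195,330:345].sum(1),h[205,300],h[172,300])
E
```

```text
T lead+x [ 0.5773 -0.1036  0.0681]
T trail+x [ 0.561  -0.2611  0.0672]
T trail-x [ 0.4529 -0.2499  0.0665]
T lead-x [ 0.4709 -0.0921  0.0644]
shelf trail+x [ 0.6107 -0.2696  0.056 ]
shelf trail-x [ 0.4014 -0.2723  0.0549]
shelf lead+x [ 0.6073 -0.0704  0.0496]
plate trail+x [ 0.3864 -0.2787  0.006 ]
plate lead+x [0.6136 0.2344 0.004 ]
pin+x [0.5285 0.0959 0.0735]
pin-x [0.4693 0.0939 0.0729]
pins top@.078 [[0.5265 0.0945 0.078 ]
 [0.4679 0.0929 0.078 ]]
top 1458.5
template ((513.8766479492188, -177.06478881835938), (154.902587890625, 106.0718002319336), 83.27942657470703)
[[ 452.1412 -247.7773]
 [ 557.4842 -260.1906]
 [ 575.6121 -106.3523]
 [ 470.2691  -93.939 ]]
scene 2492.0
template ((520.4170532226562, -183.08953857421875), (163.38414001464844, 114.3030776977539), 83.43338775634766)
[[ 454.2983 -257.7099]
 [ 567.8515 -270.7814]
 [ 586.5358 -108.4691]
 [ 472.9826  -95.3976]]
[[ 54   9 139]
 [ 54   9 140]
 [ 54   9 140]
 [ 47  13 141]
 [ 45  15 140]] [109 130 130 119 129 133 125 124 124 124 124] [393 395 372 364 367 367 227 377 411 412 412 414 411 413 412] [ 15  12 133] [ 12  10 134]
```

```bash
cat >> h.py <<'E'
def edge(im,vert,lo,hi,c0,c1,w=3):
    "subpixel edge points: scan along rows (vert) or columns about the line c0..c1 between lo..hi; keep those near a fitted line"
    g=cv2.GaussianBlur(im,(0,0),.7).astype(float).sum(2)
    if vert:g=g.T
    P=[]
    for k in np.arange(lo,hi+1):
        c=c0+(c1-c0)*(k-lo)/(hi-lo);r=np.arange(int(round(c-w)),int(round(c+w))+1)
        d=np.abs(g[r+1,k]-g[r-1,k]);i=d.argmax();j=slice(max(i-1,0),i+2);x=(r[j]*d[j]).sum()/d[j].sum()
        P.append((k,x))
    P=np.array(P,float)
    for _ in range(4):
        f=np.polyfit(*P.T,1);e=np.abs(P[:,1]-np.polyval(f,P[:,0]));P=P[e<=max(.25,1.5*np.median(e))]
    return (P[:,::-1] if not vert else P[:,::-1])[:, ::-1] if not vert else P[:,::-1]
def fit(w):
    vx,vy,x,y=cv2.fitLine(w[:,:2].astype(np.float32),cv2.DIST_HUBER,0,1e-4,1e-4).ravel();return np.array([x,y]),np.array([vx,vy])
E
python3 - <<'E'
from h import *
np.set_printoptions(precision=4,suppress=True)
im=cv2.imread("pics/top0.png")[...,::-1]
X=lambda x:240+(x+.5)/4.8-.5
Y=lambda y:140+(y+.5)/4.8-.5
for n,v,lo,hi,a,b,z in(("plate+x",0,256,330,Y(24),Y(24),.012),("plate-x",0,252,392,Y(358),Y(358),.012),("shelf-x",0,342,394,Y(329),Y(329),.0615),("shelf+x",0,342,394,Y(25),Y(25),.0615),
  ("shelf trail",1,148,203,X(761),X(763),.0615),("shelf lead",1,150,205,X(464),X(464),.0615),("rail-x",0,292,330,Y(208),Y(208),.06),("rail+x",0,300,330,Y(147),Y(147),.06),
  ("T+x",0,350,393,Y(66),Y(92),.0735),("T-x",0,346,388,Y(222),Y(250),.0735),("T trail",1,163,189,X(750),X(733),.0735)):
    P=edge(im,v,lo,hi,a,b);p,d=fit(plane("top",P,z))
    if abs(d[1])>abs(d[0]): print(n,len(P),"x at ref y=-.15,0:",p[0]+d[0]/d[1]*(-.15-p[1]),p[0]-d[0]/d[1]*p[1],"yaw",np.degrees(np.arctan(-d[0]/d[1])))
    else: print(n,len(P),"y at x=.5:",p[1]+d[1]/d[0]*(.5-p[0]),"yaw",np.degrees(np.arctan(d[1]/d[0])), "mid",p)
E
```

```text
plate+x 24 x at ref y=-.15,0: 0.61305475 0.612477 yaw 0.22068088
plate-x 47 x at ref y=-.15,0: 0.38585445 0.37877932 yaw 2.7004902
shelf-x 53 x at ref y=-.15,0: 0.39829594 0.39572346 yaw 0.9825065
shelf+x 35 x at ref y=-.15,0: 0.6020651 0.5993311 yaw 1.0441831
shelf trail 19 y at x=.5: -0.26546255 yaw 1.162121 mid [ 0.5189 -0.2651]
shelf lead 55 y at x=.5: -0.07274421 yaw 0.83611196 mid [ 0.4897 -0.0729]
rail-x 39 x at ref y=-.15,0: 0.48263493 0.4799275 yaw 1.0340539
rail+x 12 x at ref y=-.15,0: 0.52225256 0.51950383 yaw 1.0498179
T+x 40 x at ref y=-.15,0: 0.5735439 0.5910567 yaw -6.6592336
T-x 34 x at ref y=-.15,0: 0.4589908 0.47633028 yaw -6.593923
T trail 27 y at x=.5: -0.25580844 yaw -6.656612 mid [ 0.5014 -0.256 ]
```

drive_tool([
  [[0,0,0.8],[8,-18,6],-1],
  [[0,0,1.61],[16,-34,6],-1],
  [[0,0,1.61],[24,-48,6],-1],
  [[0,0,1.61],[43.8,-78,6],-1],
  [[0,0,1.61],[43.8,-78,6],-1],
  [[0,0,1.61],[43.8,-78,6],-1],
  [[0,0,1.61],[43.8,-78,6],-1],
  [[0,0,1.61],[43.8,-78,6],-1],
  [[0,0,1.61],[43.8,-78,6],-1],
  [[0,0,1.61],[43.8,-78,6],-1],
])

```text
t: 1.35
position: [0.4628, 0.0581, 0.2502]
tool_rot: [0.0, -0.009, 1.0, 0.0]
wrist_force: [0.8, 0.6, 0.1]
finger_gap: 0.996
grasp_force: 0.0
```

drive_tool([
  [[0,0,0],[13.9,-23.5,0],-1],
  [[0,0,0],[13.9,-23.5,0],-1],
  [[0,0,0],[13.9,-23.5,0],-1],
  [[0,0,0],[13.9,-23.5,0],-1],
  [[0,0,0],[13.9,-23.5,0],-1],
  [[0,0,0],[13.9,-23.5,-10],-1],
  [[0,0,0],[13.9,-23.5,-10],-1],
  [[0,0,0],[13.9,-23.5,-10],-1],
  [[0,0,0],[13.9,-23.5,-10],-1],
])

```text
t: 2.48
position: [0.602, -0.1747, 0.1517]
tool_rot: [0.001, -0.009, 1.0, -0.0]
wrist_force: [0.9, -0.4, -0.6]
finger_gap: 0.996
grasp_force: 0.0
```

drive_tool([
  [[0,0,0],[0,0,-4],-1],
  [[0,0,0],[0,0,-6.1],-1],
  [[0,0,0],[0,0,-6.1],-1],
  [[0,0,0],[0,0,-6.1],-1],
])

```text
t: 2.98
position: [0.6026, -0.1752, 0.0913]
tool_rot: [0.001, -0.009, 1.0, -0.0]
wrist_force: [0.7, 0.2, -0.4]
finger_gap: 1.0
grasp_force: 0.0
```

```bash
python3 - <<'E'
from h import *
s=bot.get_state();print(s["position"],s["wrist_force"])
a=bot.camera("top")[...,::-1];b=bot.camera("scene")[...,::-1]
cv2.imwrite("pics/t1.png",a);cv2.imwrite("pics/s1.png",b)
A=cv2.resize(a[135:215,325:405],(400,400),interpolation=cv2.INTER_CUBIC);B=cv2.resize(b[220:350,225:355],(400,400),interpolation=cv2.INTER_CUBIC)
cv2.imwrite("pics/c3.png",np.hstack([A,B]))
E
```

```text
[ 0.60263943 -0.1751899   0.0913175 ] [ 0.7025042   0.21785458 -0.36064817]
```

View pics/c3.png

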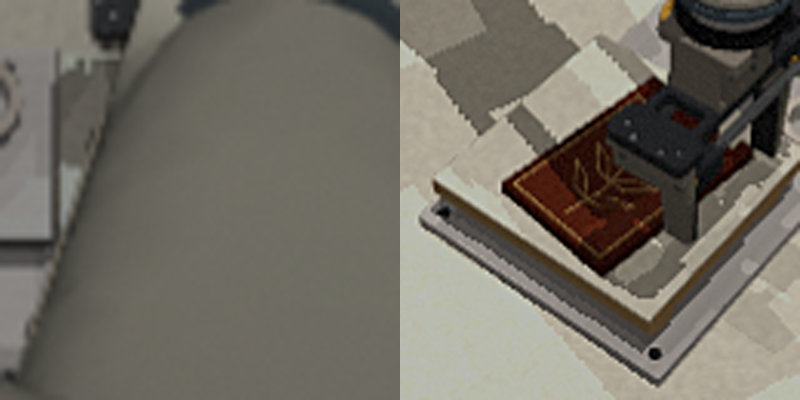

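drive_tool([
  [[0,0,0],[-1.0,0,0],-1],
  [[0,0,0],[-1.4,0,0],-1],
  [[0,0,0],[-1.7,0,0],-1],
  [[0,0,0],[-2.0,0,0],-1],
  [[0,0,0],[-2.3,0,0],-1],
  [[0,0,0],[-2.6,0,0],-1],
  [[0,0,0],[-2.9,0,0],-1],
  [[0,0,0],[-3.2,0,0],-1],
  [[0,0,0],[-3.35,0,0],-1],
  [[0,0,0],[-3.35,0,0],-1],
])

```text
t: 4.32
position: [0.5676, -0.175, 0.0891]
tool_rot: [0.0, -0.009, 1.0, -0.0]
wrist_force: [-0.1, 0.3, 0.2]
finger_gap: 1.0
grasp_force: 0.0
```

drive_tool([
  [[0,0,0],[0.6,0,0],-1],
  [[0,0,0],[2,0,1],-1],
  [[0,0,0],[2,0,6],-1],
  [[0,0,0],[2,-2,12],-1],
  [[0,0,0],[-4,-10,12],-1],
  [[0,0,9],[-6.5,-14.5,12],-0.2],
  [[0,0,9],[-6.5,-14.5,12],-0.2],
  [[0,0,9],[-6.5,-14.5,12],-0.2],
  [[0,0,9],[-6.5,-14.5,12],-0.2],
  [[0,0,9],[-6.5,-14.5,12],-0.2],
])

```text
t: 5.58
position: [0.5099, -0.31, 0.2096]
tool_rot: [-0.009, -0.445, 0.895, -0.007]
wrist_force: [1.4, -1.1, 0.0]
finger_gap: 0.603
grasp_force: 0.0
```

drive_tool([
  [[0,0,3.85],[-0.5,-1.7,0],-0.2],
  [[0,0,3.85],[-0.5,-1.7,0],-0.2],
  [[0,0,3.85],[-0.5,-1.7,0],-0.2],
  [[0,0,3.85],[-0.5,-1.7,0],-0.2],
  [[0,0,3.85],[-0.5,-1.7,0],-0.2],
  [[0,0,3.85],[-0.5,-1.7,0],-0.2],
])

```text
t: 6.32
position: [0.5158, -0.2539, 0.1726]
tool_rot: [-0.094, -0.623, 0.768, -0.113]
wrist_force: [-0.8, 0.2, -0.1]
finger_gap: 0.6
grasp_force: 0.0
```

```bash
python3 - <<'E'
from h import *
s=bot.get_state();print(s["position"],s["q"],s["tool_rot"],s["finger_gap"])
a=bot.camera("top")[...,::-1];b=bot.camera("scene")[...,::-1]
cv2.imwrite("pics/t2.png",a);cv2.imwrite("pics/s2.png",b)
A=cv2.resize(a[135:225,325:415],(400,400),interpolation=cv2.INTER_CUBIC);B=cv2.resize(b[220:350,225:355],(400,400),interpolation=cv2.INTER_CUBIC)
cv2.imwrite("pics/c4.png",np.hstack([A,B]))
E
```

```text
[ 0.51579627 -0.25389337  0.17263942] [-0.27700094  0.26668599  1.8653384  -0.34982615  0.95948493 -3.01640575] [-0.09391941 -0.62333826  0.76800215 -0.11314264] 0.599766314685949
```

View pics/c4.png

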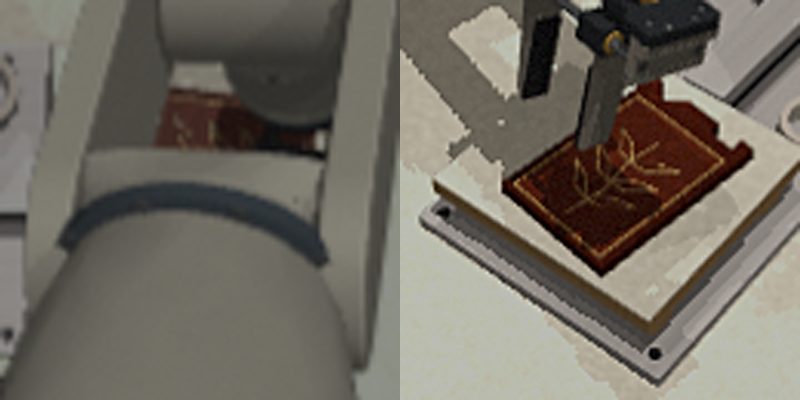

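```bash
cat >> h.py <<'E'
from scipy.spatial.transform import Rotation as Ro
def turn(ang):
    "rotvec (10deg units) from measured tool to pointing down with closing axis at ang deg from world x"
    q=bot.get_state()["tool_rot"];c=Ro.from_quat(np.r_[q[1:],q[0]]);a=np.radians((ang+90)/2)
    t=Ro.from_quat([np.cos(a),np.sin(a),0,0]);return np.degrees((t*c.inv()).as_rotvec())/10
E
python3 - <<'E'
from h import *
for a in(91.03,136,46,1.03):print(a,turn(a).round(3))
E
```

```text
91.03 [ 1.405 -1.156 -7.648]
136 [ 1.634 -0.498 -3.187]
46 [  0.964  -1.81  -12.107]
1.03 [  0.239  -2.456 -16.539]
```

Joint 6 reached its limit turning that way, so I lift, turn back, and go round the other way.

drive_tool([
  [[0,0,0],[0,-3,6],-0.2],
  [[1.63,-0.5,-3.19],[0,-6,8],-0.2],
  [[1.4,-1.16,-7.65],[0,-7,8],-0.2],
  [[1.4,-1.16,-7.65],[0,-7,8],-0.2],
  [[1.4,-1.16,-7.65],[0,-7,8],-0.2],
  [[1.4,-1.16,-7.65],[0,-7,8],-0.2],
  [[1.4,-1.16,-7.65],[0,-7,8],-0.2],
  [[1.4,-1.16,-7.65],[0,-7,8],-0.2],
  [[1.4,-1.16,-7.65],[0,-7,8],-0.2],
  [[1.4,-1.16,-7.65],[0,-7,8],-0.2],
])

```text
t: 7.68
position: [0.5151, -0.3247, 0.2526]
tool_rot: [-0.0, -0.009, 1.0, -0.001]
wrist_force: [-0.3, 0.9, 0.4]
finger_gap: 0.6
grasp_force: 0.0
```

drive_tool([
  [[0,0,-9],[0,0,0],-0.2],
  [[0,0,-9],[0,0,0],-0.2],
  [[0,0,-9],[0,0,0],-0.2],
  [[0,0,-9],[0,0,0],-0.2],
  [[0,0,-9],[0,0,0],-0.2],
  [[0,0,-9],[0,0,0],-0.2],
  [[0,0,-9],[0,0,0],-0.2],
  [[0,0,-9],[0,0,0],-0.2],
  [[0,0,-9],[0,0,0],-0.2],
  [[0,0,-9],[0,0,0],-0.2],
])

```text
t: 8.93
position: [0.5154, -0.324, 0.2525]
tool_rot: [-0.001, 0.7, 0.714, -0.001]
wrist_force: [0.4, -0.1, -0.4]
finger_gap: 0.603
grasp_force: 0.0
```

```bash
python3 - <<'E'
from h import *
np.set_printoptions(precision=4,suppress=True)
s=bot.get_state();print(s["position"],s["q"],s["tool_rot"],turn(1.03))
a=bot.camera("top");b=bot.camera("scene")
cv2.imwrite("pics/t3.png",a[...,::-1]);cv2.imwrite("pics/s3.png",b[...,::-1])
A=cv2.resize(a[135:225,325:415],(400,400),interpolation=cv2.INTER_CUBIC);B=cv2.resize(b[220:350,225:355],(400,400),interpolation=cv2.INTER_CUBIC)
cv2.imwrite("pics/c5.png",np.hstack([A,B])[...,::-1])
E
```

```text
[ 0.5154 -0.324   0.2525] [-0.5631  0.2851  1.6117 -0.0009  1.2461 -0.5829] [-0.0006  0.7     0.7142 -0.0006] [-0.     -0.0092 -0.0122]
```

View pics/c5.png

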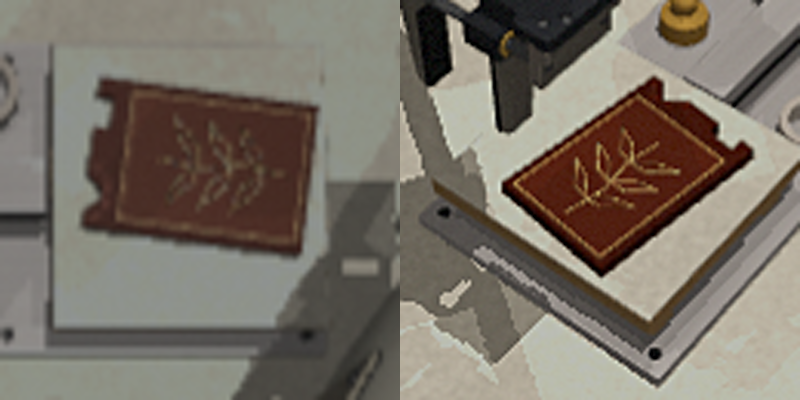

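```bash
python3 - <<'E'
from h import *
np.set_printoptions(precision=4,suppress=True)
px=lambda x,y:(225+(x-400)/3.077,220+y/3.077)
print(plane("scene",[px(693,240),px(667,232),px(697,238)],.066))
print("expected px of finger corners",(proj("scene",[[.6126,-.239,.066],[.5926,-.239,.066],[.6126,-.221,.066]])-[225,220])*3.077+[400,0])
im=cv2.imread("pics/t3.png")[...,::-1]
x=lambda v:325+v/4.444;y=lambda v:135+v/4.444
for n,v,lo,hi,a,b,z in(("T+x",0,351,394,y(80),y(105),.0735),("T-x",0,346,389,y(230),y(254),.0735),("T trail",1,161,189,x(316),x(300),.0735),("shelf-x",0,342,380,y(328),y(328),.0615)):
    P=edge(im,v,lo,hi,a,b);p,d=fit(plane("top",P,z));print(n,len(P),p,np.degrees(np.arctan2(*d[::-1])))
E
```

```text
[[ 0.5966 -0.2001  0.066 ]
 [ 0.5773 -0.2063  0.066 ]
 [ 0.5977 -0.1968  0.066 ]]
expected px of finger corners [[677.1102 285.8483]
 [655.1572 271.2845]
 [692.7377 269.6425]]
T+x 39 [ 0.5681 -0.196 ] 83.23141
T-x 34 [ 0.4568 -0.1688] 83.61165
T trail 28 [ 0.5145 -0.2574] -6.6673827
shelf-x 39 [ 0.3984 -0.1563] -88.99508
```

```bash
python3 - <<'E'
from h import *
np.set_printoptions(precision=1,suppress=True)
for z in(.064,.08,.1,.12):
  P=[[.6126,-.239,z],[.5926,-.239,z],[.6126,-.221,z],[.6126,-.129,z],[.6126,-.111,z]]
  print(z,((proj("scene",P)-[225,220])*3.077+[400,0]).round(0).tolist())
im=cv2.imread("pics/s1.png")[215:315,270:370];jm=cv2.imread("pics/t3.png")[165:290,375:500]
cv2.imwrite("pics/c6.png",np.hstack([cv2.resize(im,(400,400),interpolation=cv2.INTER_CUBIC),cv2.resize(jm,(400,400),interpolation=cv2.INTER_CUBIC)]))
E
```

```text
0.064 [[677.0, 288.0], [655.0, 273.0], [693.0, 271.0], [768.0, 193.0], [782.0, 179.0]]
0.08 [[677.0, 274.0], [655.0, 259.0], [693.0, 258.0], [769.0, 179.0], [783.0, 165.0]]
0.1 [[678.0, 256.0], [655.0, 242.0], [694.0, 240.0], [770.0, 162.0], [785.0, 147.0]]
0.12 [[678.0, 238.0], [655.0, 224.0], [694.0, 222.0], [772.0, 144.0], [786.0, 129.0]]
```

View pics/c6.png

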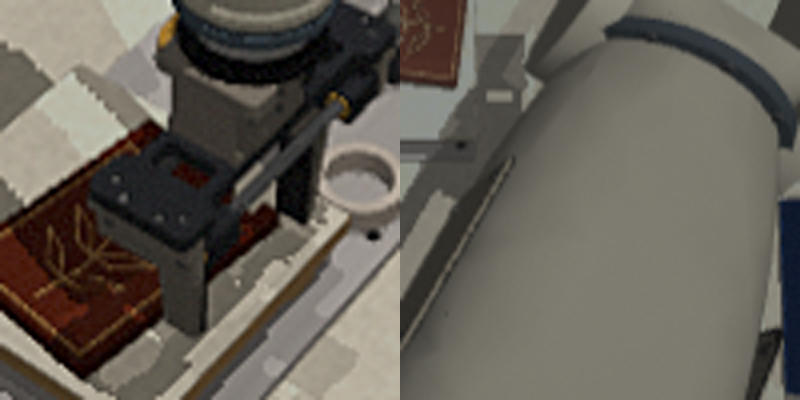

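```bash
python3 - <<'E'
from h import *
np.set_printoptions(precision=1,suppress=True)
for z in(.21,.2275,.25,.27):
  print(z,proj("scene",[[.561,-.334,z],[.543,-.334,z],[.561,-.314,z],[.488,-.334,z],[.47,-.334,z]]).round(0).tolist())
im=cv2.imread("pics/s3.png")[200:280,215:315]
cv2.imwrite("pics/c7.png",cv2.resize(im,(800,600),interpolation=cv2.INTER_CUBIC)[:, :])
print(plane("scene",[[261.4,263.2]],.0615))
E
```

```text
0.21 [[264.0, 286.0], [257.0, 281.0], [271.0, 279.0], [237.0, 267.0], [231.0, 263.0]]
0.2275 [[264.0, 280.0], [257.0, 275.0], [271.0, 273.0], [236.0, 261.0], [230.0, 257.0]]
0.25 [[263.0, 272.0], [256.0, 267.0], [270.0, 266.0], [235.0, 254.0], [229.0, 249.0]]
0.27 [[262.0, 265.0], [255.0, 260.0], [270.0, 258.0], [234.0, 246.0], [228.0, 242.0]]
[[ 0.4 -0.2  0.1]]
```

View pics/c7.png

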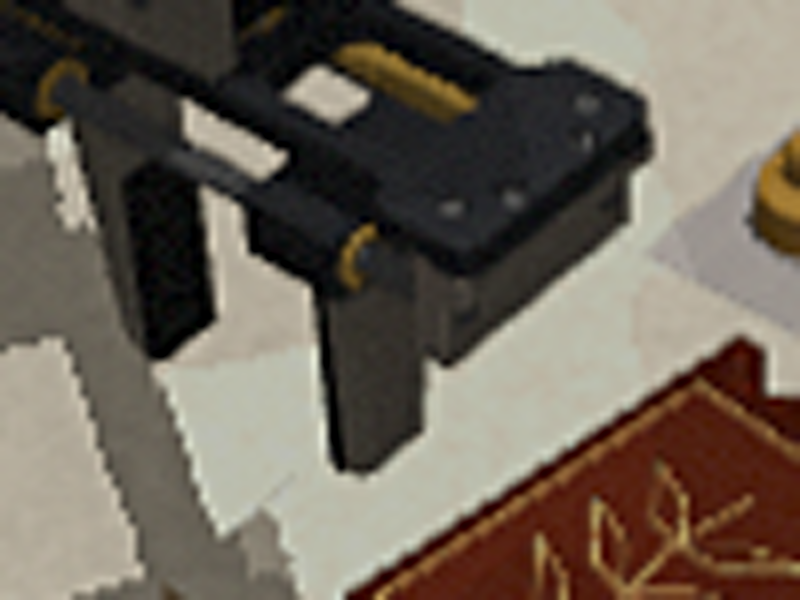

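drive_tool([
  [[0,0,0],[4,3,0],-1],
  [[0,0,9],[8.7,14.9,0],-1],
  [[0,0,9],[8.7,14.9,0],-1],
  [[0,0,9],[8.7,14.9,0],-1],
  [[0,0,9],[8.7,14.9,0],-1],
  [[0,0,9],[8.7,14.9,0],-1],
  [[0,0,9],[8.7,14.9,0],-1],
  [[0,0,9],[8.7,14.9,0],-1],
  [[0,0,9],[8.7,14.9,0],-1],
  [[0,0,9],[8.7,14.9,0],-1],
])

```text
t: 10.28
position: [0.6023, -0.1752, 0.2525]
tool_rot: [-0.0, -0.012, 1.0, -0.001]
wrist_force: [-1.1, -0.4, 0.0]
finger_gap: 1.001
grasp_force: 0.0
```

drive_tool([
  [[0,0,0],[0,0,-5],-1],
  [[0,0,0],[0,0,-10],-1],
  [[0,0,0],[0,0,-15],-1],
  [[0,0,0],[0,0,-17],-1],
  [[0,0,0],[0,0,-17.5],-1],
  [[0,0,0],[0,0,-18],-1],
  [[0,0,0],[0,0,-18],-1],
])

```text
t: 11.15
position: [0.6031, -0.1755, 0.0737]
tool_rot: [0.001, -0.008, 1.0, -0.001]
wrist_force: [0.7, -0.3, -0.4]
finger_gap: 0.999
grasp_force: 0.0
```

drive_tool([
  [[0,0,0],[0,0,-0.5],-1],
  [[0,0,0],[0,0,-1.0],-1],
  [[0,0,0],[0,0,-1.5],-1],
  [[0,0,0],[0,0,-1.8],-1],
  [[0,0,0],[0,0,-1.8],-1],
])

```text
t: 11.78
position: [0.602, -0.1751, 0.0541]
tool_rot: [-0.001, -0.008, 1.0, -0.001]
wrist_force: [-0.5, 0.2, 0.8]
finger_gap: 0.999
grasp_force: 0.0
```

```bash
python3 - <<'E'
from h import *
b=bot.camera("scene")[...,::-1];cv2.imwrite("pics/s4.png",b)
cv2.imwrite("pics/c8.png",cv2.resize(b[215:335,265:385],(600,600),interpolation=cv2.INTER_CUBIC))
print(bot.get_state()["position"],bot.get_state()["wrist_force"])
E
```

```text
[ 0.60215895 -0.17522949  0.05430848] [ 0.42293858 -1.00243067 -0.16291733]
```

View pics/c8.png

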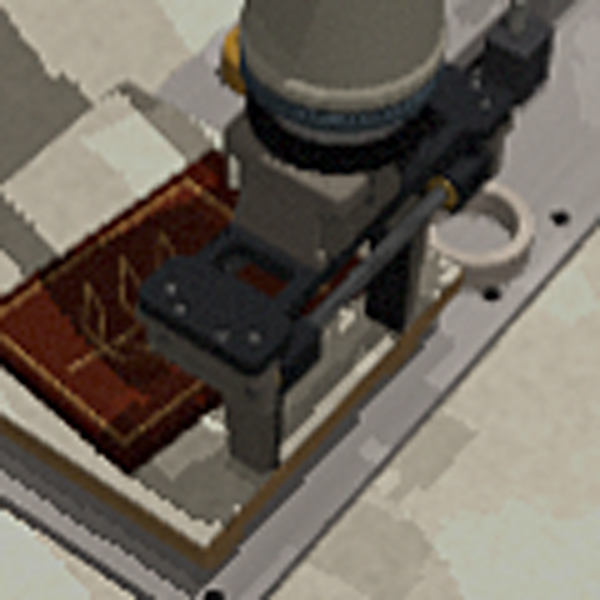

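The crop shows the near finger tip at about (321,308) px, just above the shelf next to its +x edge. The tips therefore stand roughly 20 mm above the reported TCP height. That was my tenth picture, so from here I work numerically. I'll feel for the shelf.

drive_tool([
  [[0,0,0],[0,0,-0.4],-1],
  [[0,0,0],[0,0,-0.7],-1],
  [[0,0,0],[0,0,-0.9],-1],
  [[0,0,0],[0,0,-0.9],-1],
])

```text
t: 12.32
position: [0.6024, -0.1753, 0.0483]
tool_rot: [0.0, -0.008, 1.0, -0.001]
wrist_force: [-8.9, 1.3, 28.9]
finger_gap: 0.999
grasp_force: 14.4
```

drive_tool([
  [[0,0,0],[0,0,0.65],-1],
  [[0,0,0],[0,0,0.65],-1],
  [[0,0,0],[-1.0,0,0.65],-1],
  [[0,0,0],[-1.4,0,0.65],-1],
  [[0,0,0],[-1.8,0,0.65],-1],
  [[0,0,0],[-2.2,0,0.65],-1],
  [[0,0,0],[-2.6,0,0.65],-1],
  [[0,0,0],[-2.9,0,0.65],-1],
  [[0,0,0],[-3.2,0,0.65],-1],
  [[0,0,0],[-3.2,0,0.65],-1],
])

```text
t: 13.58
position: [0.57, -0.1753, 0.052]
tool_rot: [-0.0, -0.008, 1.0, -0.001]
wrist_force: [-0.3, 0.8, 0.1]
finger_gap: 1.003
grasp_force: 0.0
```

```bash
cat >> h.py <<'E'
def trect(n,uv,z=.0735):
    c=blob(tmask(bot.camera(n)),uv);w=plane(n,c.reshape(-1,2),z)[:,:2]
    r=cv2.minAreaRect((w*1000).astype(np.float32));return r,cv2.boxPoints(r)
E
python3 - <<'E'
from h import *
print(bot.get_state()["position"],bot.get_state()["wrist_force"])
print(trect("scene",(285,290)))
E
```

```text
[ 0.56995126 -0.17525381  0.05200787] [-0.30713859  0.83695525  0.14447706]
(((507.74090576171875, -189.17950439453125), (113.78904724121094, 163.31881713867188), 0.5940452218055725), array([[ 450.0028 , -108.11436],
       [ 451.69604, -271.4244 ],
       [ 565.479  , -270.24466],
       [ 563.78577, -106.9346 ]], dtype=float32))
```

drive_tool([
  [[0,0,0],[0.8,0,0],-1],
  [[0,0,0],[2.5,0,1],-1],
  [[0,0,0],[2.5,0,7],-1],
  [[0,0,0],[2.5,-3,13],-1],
  [[0,0,0],[-1,-9,15],-1],
  [[0,0,-9.05],[-5.5,-17,15],-0.2],
  [[0,0,-9.05],[-5.5,-17,15],-0.2],
  [[0,0,-9.05],[-5.5,-17,15],-0.2],
  [[0,0,-9.05],[-5.5,-17,15],-0.2],
  [[0,0,-9.05],[-5.5,-17,15],-0.2],
])

```text
t: 14.88
position: [0.5156, -0.3456, 0.202]
tool_rot: [-0.0, 0.447, 0.894, -0.001]
wrist_force: [0.1, 0.0, 0.2]
finger_gap: 0.6
grasp_force: 0.0
```

drive_tool([
  [[0,0,-4.1],[0,0,0],-0.2],
  [[0,0,-4.1],[0,0,0],-0.2],
  [[0,0,-4.1],[0,0,0],-0.2],
  [[0,0,-4.1],[0,0,0],-0.2],
  [[0,0,-4.1],[0,0,0],-0.2],
])

```text
t: 15.5
position: [0.5156, -0.3454, 0.202]
tool_rot: [-0.001, 0.729, 0.684, -0.0]
wrist_force: [0.1, 0.3, 0.1]
finger_gap: 0.598
grasp_force: 0.0
```

```bash
python3 - <<'E'
from h import *
np.set_printoptions(precision=4,suppress=True)
s=bot.get_state();print(s["position"],s["q"],turn(1.03))
print(trect("scene",(285,290)));print(trect("top",(370,172)))
im=bot.camera("top");cv2.imwrite("pics/t5.png",im[...,::-1])
r,b=trect("top",(370,172));b3=np.c_[b/1000,np.full(4,.0735)];px=proj("top",b3);print(px)
E
```

```text
[ 0.5156 -0.3454  0.202 ] [-0.5923  0.3461  1.6413 -0.0004  1.1555 -0.5279] [-0.002  -0.0073  0.4716]
(((508.04583740234375, -189.40032958984375), (111.5546875, 164.323486328125), 1.3849010467529297), array([[ 450.299 , -108.6107],
       [ 454.2705, -272.8861],
       [ 565.7926, -270.19  ],
       [ 561.8212, -105.9145]], dtype=float32))
(((500.9890441894531, -184.02984619140625), (103.81316375732422, 153.89356994628906), 1.0258525609970093), array([[ 447.7132, -108.0247],
       [ 450.4684, -261.8936],
       [ 554.2649, -260.035 ],
       [ 551.5096, -106.1661]], dtype=float32))
[[348.0084 192.0008]
 [396.2827 192.    ]
 [395.5849 160.0001]
 [347.7392 159.9966]]
```

```bash
cat >> h.py <<'E'
def meas(im,z=.0735,uv=(370,172)):
    r=None;c=blob(tmask(im),uv).reshape(-1,2);b=cv2.boxPoints(cv2.minAreaRect(c.astype(np.float32)))
    x0,x1,y0,y1=c[:,0].min(),c[:,0].max(),c[:,1].min(),c[:,1].max();o={}
    for n,v,lo,hi,a in(("+x",0,x0+7,x1-3,y0-.5),("-x",0,x0+7,x1-3,y1+.5),("tr",1,y0+3,y1-3,x1+.5)):
        p,d=fit(plane("top",edge(im,v,lo,hi,a,a),z));d=d*np.sign(d.sum());o[n]=(p,d,np.degrees(np.arctan2(d[1],d[0])))
    return o
E
python3 - <<'E'
from h import *
np.set_printoptions(precision=4,suppress=True)
im=cv2.imread("pics/t5.png")[...,::-1]
for k,v in meas(im).items():print(k,*v)
for n,lo,hi,a in(("rail-x",292,330,183),("rail+x",300,330,170.3)):
    p,d=fit(plane("top",edge(im,0,lo,hi,a,a),.06));print(n,p,d)
E
```

```text
+x [ 0.5569 -0.1919] [-0.0115  0.9999] 90.657196
-x [ 0.4434 -0.1918] [-0.017   0.9999] 90.97496
tr [ 0.4931 -0.2635] [1.     0.0087] 0.49678615
rail-x [0.4797 0.0095] [ 0.0174 -0.9998]
rail+x [0.5194 0.0042] [ 0.0264 -0.9997]
```

drive_tool([
  [[0,0,0.47],[-1.42,4.3,0],-0.2],
  [[0,0,0.47],[-1.42,4.3,0],-0.2],
  [[0,0,0.47],[-1.42,4.3,-5],-0.2],
  [[0,0,0.47],[-1.42,4.3,-10],-0.2],
  [[0,0,0.47],[-1.42,4.3,-14],-0.2],
  [[0,0,0.47],[-1.42,4.3,-15],-0.2],
  [[0,0,0.47],[-1.42,4.3,-15],-0.2],
])

```text
t: 16.58
position: [0.5014, -0.3027, 0.0522]
tool_rot: [-0.001, 0.701, 0.713, -0.0]
wrist_force: [0.7, 0.2, -0.2]
finger_gap: 0.6
grasp_force: 0.0
```

drive_tool([
  [[0,0,0],[0,2,0],-0.2],
  [[0,0,0],[0,2.8,0],-0.2],
  [[0,0,0],[0,3.6,0],-0.2],
  [[0,0,0],[-0.01,4.8,0],-0.2],
  [[0,0,0],[-0.02,6,0],-0.2],
  [[0,0,0],[-0.02,7.2,0],-0.2],
  [[0,0,0],[-0.03,8.4,0],-0.2],
  [[0,0,0],[-0.03,9.6,0],-0.2],
  [[0,0,0],[-0.04,10.4,0],-0.2],
  [[0,0,0],[-0.04,10.8,0],-0.2],
])

```text
t: 17.82
position: [0.5005, -0.1936, 0.0519]
tool_rot: [-0.001, 0.701, 0.713, -0.0]
wrist_force: [-0.6, -1.8, 0.5]
finger_gap: 0.601
grasp_force: 0.5
```

```bash
python3 - <<'E'
from h import *
np.set_printoptions(precision=4,suppress=True)
s=bot.get_state();print(s["position"],s["wrist_force"])
print(trect("scene",(305,262)))
im=bot.camera("top");cv2.imwrite("pics/t6.png",im[...,::-1])
c=blob(tmask(im),(345,170)).reshape(-1,2);print(cv2.contourArea(c),c.min(0),c.max(0))
E
```

```text
[ 0.5005 -0.1936  0.0519] [-0.5535 -1.7952  0.5454]Traceback (most recent call last):
  File "<stdin>", line 4, in <module>
  File "h.py", line 49, in trect
    c=blob(tmask(bot.camera(n)),uv);w=plane(n,c.reshape(-1,2),z)[:,:2]
  File "h.py", line 27, in blob
    return max((c for c in cs if cv2.pointPolygonTest(c,tuple(map(float,uv)),False)>=0),key=cv2.contourArea)
ValueError: max() iterable argument is empty
```

```bash
cat >> h.py <<'E'
def regs(n,x0,x1,y0,y1,z=.0735):
    im=bot.camera(n);m=tmask(im);k=np.zeros_like(m);k[y0:y1,x0:x1]=255
    cs=cv2.findContours(cv2.morphologyEx(m&k,cv2.MORPH_CLOSE,np.ones((3,3))),cv2.RETR_EXTERNAL,cv2.CHAIN_APPROX_NONE)[0]
    cs=[c for c in cs if cv2.contourArea(c)>60]
    for c in cs:
        r=cv2.minAreaRect((plane(n,c.reshape(-1,2),z)[:,:2]*1000).astype(np.float32));print(n,cv2.contourArea(c),cv2.boundingRect(c),r)
    return im,cs
E
python3 - <<'E'
from h import *
im,_=regs("scene",250,400,180,320);cv2.imwrite("pics/s6.png",im[...,::-1])
im,_=regs("top",260,400,140,215);cv2.imwrite("pics/t6.png",im[...,::-1])
E
```

```text
scene 128.0 (282, 257, 15, 19) ((484.63671875, -176.71694946289062), (32.929595947265625, 56.76457214355469), 40.06127166748047)
scene 806.5 (305, 225, 46, 61) ((507.28631591796875, -105.07843780517578), (112.78247833251953, 173.18553161621094), 3.607001543045044)
top 1056.0 (322, 160, 42, 33) ((499.30682373046875, -90.21053314208984), (103.80235290527344, 131.92723083496094), 1.0234683752059937)
```

drive_tool([
  [[0,0,0],[0.02,0.6,0],-0.2],
  [[0,0,0],[0.03,1.6,0],-0.2],
  [[0,0,0],[0.03,2.8,0],-0.2],
  [[0,0,0],[0.04,4,0],-0.2],
  [[0,0,0],[0.04,5.2,0],-0.2],
  [[0,0,0],[0.05,6.4,0],-0.2],
  [[0,0,0],[0.05,7.4,0],-0.2],
  [[0,0,0],[0.05,8.2,0],-0.2],
  [[0,0,0],[0.05,8.7,0],-0.2],
  [[0,0,0],[0.05,8.7,0],-0.2],
])

```text
t: 19.23
position: [0.5011, -0.1069, 0.052]
tool_rot: [-0.001, 0.701, 0.713, -0.0]
wrist_force: [1.0, -0.3, 0.1]
finger_gap: 0.598
grasp_force: 0.0
```

```bash
python3 - <<'E'
from h import *
s=bot.get_state();print(s["position"],s["wrist_force"])
im,_=regs("top",260,400,140,215,.072);cv2.imwrite("pics/t7.png",im[...,::-1])
im,_=regs("scene",250,400,170,320,.072);cv2.imwrite("pics/s7.png",im[...,::-1])
E
```

```text
[ 0.5011232  -0.10691415  0.05197255] [ 0.95523519 -0.29715473  0.1094448 ]
top 739.0 (295, 160, 32, 32) ((499.3538818359375, 12.596683502197266), (100.71994018554688, 99.59154510498047), 1.0176936388015747)
scene 183.5 (304, 234, 17, 22) ((484.22784423828125, -85.66000366210938), (36.72667694091797, 77.47962951660156), 63.843971252441406)
scene 601.0 (329, 209, 42, 55) ((505.7185363769531, -19.134071350097656), (113.05882263183594, 165.50318908691406), 0.5333176851272583)
```

drive_tool([
  [[0,0,0],[-0.01,0.5,0],-0.2],
  [[0,0,0],[-0.02,1.2,0],-0.2],
  [[0,0,0],[-0.03,1.9,0],-0.2],
  [[0,0,0],[-0.04,2.5,0],-0.2],
  [[0,0,0],[-0.05,3,0],-0.2],
  [[0,0,0],[-0.06,3.4,0],-0.2],
  [[0,0,0],[-0.06,3.6,0],-0.2],
  [[0,0,0],[-0.06,3.6,0],-0.2],
])

```text
t: 20.32
position: [0.5005, -0.0715, 0.052]
tool_rot: [-0.0, 0.701, 0.713, -0.001]
wrist_force: [-0.3, -3.1, -1.0]
finger_gap: 0.605
grasp_force: 1.7
```

drive_tool([
  [[0,0,0],[0,0.1,0],-0.2],
  [[0,0,0],[0,0.2,0],-0.2],
  [[0,0,0],[0,0.2,0],-0.2],
])

```text
t: 20.7
position: [0.5006, -0.071, 0.0521]
tool_rot: [0.0, 0.701, 0.713, -0.001]
wrist_force: [-1.5, -13.8, -1.4]
finger_gap: 0.604
grasp_force: 6.8
```

drive_tool([
  [[0,0,0],[0,0.15,0],-0.2],
  [[0,0,0],[0,0.2,0],-0.2],
  [[0,0,0],[0,0.2,0],-0.2],
])

```text
t: 21.08
position: [0.5008, -0.0707, 0.0522]
tool_rot: [0.001, 0.7, 0.714, -0.002]
wrist_force: [-2.2, -24.0, -0.7]
finger_gap: 0.596
grasp_force: 12.0
```

```bash
python3 - <<'E'
from h import *
np.set_printoptions(precision=4,suppress=True)
s=bot.get_state();print(s["position"],s["wrist_force"],s["ft_torque"],turn(1.03))
im,cs=regs("top",260,400,140,215,.072);cv2.imwrite("pics/t8.png",im[...,::-1])
c=max(cs,key=cv2.contourArea).reshape(-1,2);x0,y0=c.min(0);x1,y1=c.max(0)
for a,n in((y0-.5,"+x"),(y1+.5,"-x")):
    p,d=fit(plane("top",edge(im,0,x0+8,x1-3,a,a),.072));print(n,p,d)
E
```

```text
[ 0.5008 -0.0707  0.0522] [ -2.1926 -24.0004  -0.6591] [-4.5428  0.4435  0.1542] [ 0.0271 -0.0049 -0.0046]
top 581.5 (284, 160, 25, 33) ((496.9145202636719, 59.17112731933594), (103.9443130493164, 76.94403076171875), 1.0141706466674805)
+x [0.555  0.0508] [ 0.0226 -0.9997]
-x [0.439  0.0497] [ 0.0107 -0.9999]
```

drive_tool([
  [[0,0,0],[0.1,-0.2,0],-0.2],
  [[0,0,0],[0.2,-0.2,0],-0.2],
  [[0,0,0],[0.3,-0.2,0],-0.2],
  [[0,0,0],[0.3,-0.2,0],-0.2],
])

```text
t: 21.62
position: [0.5018, -0.0711, 0.0518]
tool_rot: [-0.001, 0.701, 0.714, -0.002]
wrist_force: [-5.1, -14.0, 3.9]
finger_gap: 0.605
grasp_force: 7.1
```

drive_tool([
  [[0,0,0],[-0.2,0,0],-0.2],
  [[0,0,0],[-0.4,0,0],-0.2],
  [[0,0,0],[-0.6,0,0],-0.2],
  [[0,0,0],[-0.6,0,0],-0.2],
])

```text
t: 22.12
position: [0.4992, -0.071, 0.0525]
tool_rot: [0.001, 0.701, 0.713, -0.0]
wrist_force: [1.6, -11.6, -1.5]
finger_gap: 0.602
grasp_force: 6.2
```

drive_tool([
  [[0,0,0],[0.2,0,0],-0.2],
  [[0,0,0],[0.35,0.1,0],-0.2],
  [[0,0,0],[0.35,0.2,0],-0.2],
  [[0,0,0],[0.35,0.2,0],-0.2],
])

```text
t: 22.62
position: [0.5006, -0.0706, 0.052]
tool_rot: [0.001, 0.7, 0.714, -0.002]
wrist_force: [-3.2, -23.5, 0.7]
finger_gap: 0.602
grasp_force: 12.0
```

drive_tool([
  [[0,0,0],[0,-0.8,0],-0.2],
  [[0,0,0],[0,-2.5,0.5],-0.2],
  [[0,0,0],[0,-3,6],-0.2],
  [[0,0,0],[0,-3,12],1],
  [[0,0,0],[0,-3,18],1],
  [[0,0,0],[0,-3,23],1],
  [[0,0,0],[0,-3,23],1],
  [[0,0,0],[0,-3,23],1],
])

```text
t: 23.62
position: [0.5006, -0.0974, 0.2815]
tool_rot: [-0.001, 0.701, 0.713, -0.0]
wrist_force: [0.1, -0.1, 0.1]
finger_gap: 0.078
grasp_force: 0.0
```

```bash
python3 - <<'E'
from h import *
np.set_printoptions(precision=4,suppress=True)
s=bot.get_state();print(s["position"],s["wrist_force"],s["finger_gap"],turn(1.03))
im,cs=regs("top",260,400,140,215,.072);cv2.imwrite("pics/t9.png",im[...,::-1])
im2,_=regs("scene",250,400,150,320,.072);cv2.imwrite("pics/s9.png",im2[...,::-1])
for n,I in(("top",im),("scene",im2)):
    h=cv2.cvtColor(I,cv2.COLOR_RGB2HSV);m=(((h[...,0]<8)|(h[...,0]>172))&(h[...,1]>170)&(h[...,2]>100)).astype(np.uint8)*255
    for c in cv2.findContours(m,cv2.RETR_EXTERNAL,cv2.CHAIN_APPROX_NONE)[0]:
        if cv2.contourArea(c)>20:print(n,"red",cv2.boundingRect(c),cv2.minAreaRect(c))
P=np.array([[.4955,.2308,.209],[.4955,.237,.2237],[.4958,.2007,.1415]]);print(proj("scene",P),proj("top",P))
E
```

```text
[ 0.5006 -0.0974  0.2815] [ 0.1366 -0.0677  0.1139] 0.0780941628552663 [-0.0042 -0.0099  0.0099]
top 844.5 (284, 160, 34, 33) ((497.1712646484375, 44.695411682128906), (103.94400024414062, 105.89985656738281), 1.0145097970962524)
scene 1863.5 (308, 202, 69, 54) ((505.03350830078125, 10.987930297851562), (113.86817169189453, 173.40240478515625), 0.5261217951774597)
scene 110.5 (380, 150, 13, 21) ((433.982666015625, 333.6572265625), (21.700057983398438, 111.95932006835938), 22.70736312866211)
top red (132, 130, 8, 8) ((135.5, 133.5), (7.0, 7.0), 90.0)
scene red (380, 140, 15, 31) ((387.2270202636719, 154.7621612548828), (6.616932392120361, 31.026060104370117), 17.10272979736328)
scene red (468, 123, 9, 5) ((472.0, 125.0), (4.0, 8.0), 90.0)
[[390.5264 144.3329]
 [392.3823 138.73  ]
 [381.9753 169.7611]] [[232.5746 166.7089]
 [229.1438 165.5974]
 [247.7119 171.3487]]
```

```bash
python3 - <<'E'
from h import *
np.set_printoptions(precision=1,suppress=True,linewidth=200)
I=np.mean([bot.camera("top").astype(float) for _ in range(4)],0)
print("redness R-B"); print("      ",np.arange(280,296))
D=I[...,0]-I[...,2]
for r in range(156,198):print(r,D[r,280:296].astype(int),I[r,280:296].mean(1).astype(int))
J=np.array([[.03,.128,.078],[-.03,.128,.078],[.055,.135,.072],[-.055,.135,.072],[.042,.135,.072],[.018,.135,.072],[.03,.123,.072],[-.016,.135,.072],[-.044,.135,.072],[-.03,.121,.072]])
W=J.copy();a=np.radians(1.03);W[:,0]=.5003+J[:,0]*np.cos(a)-J[:,1]*np.sin(a);W[:,1]=-.034+J[:,0]*np.sin(a)+J[:,1]*np.cos(a)
print(proj("top",W))
E
```

```text
redness R-B
       [280 281 282 283 284 285 286 287 288 289 290 291 292 293 294 295]
156 [6 6 6 6 5 5 4 5 5 5 5 5 5 5 5 5] [129 129 129 129 125 121 120 120 120 120 119 120 120 119 120 120]
157 [6 6 6 6 6 6 5 4 5 5 5 5 5 5 5 5] [130 129 129 129 128 125 124 122 120 120 120 120 121 120 120 120]
158 [7 6 6 8 9 9 9 9 9 9 9 8 9 8 9 8] [129 129 129 117 113 113 113 111 108 107 106 107 107 107 106 106]
159 [ 6  6  5 14 19 18 19 20 20 20 20 19 19 19 18 18] [128 127 127  91  74  73  72  73  73  73  71  70  70  70  69  69]
160 [ 6  5  5 15 27 29 29 29 30 29 29 31 31 31 30 31] [125 123 123  82  50  44  44  44  44  45  44  52  53  53  51  51]
161 [ 5  5  5 15 27 30 30 30 30 30 29 36 38 38 37 36] [126 124 124  82  50  44  44  44  45  44  45  66  66  65  63  63]
162 [ 6  5  4 12 23 26 26 30 30 30 29 40 40 40 39 38] [126 124 116  76  44  39  38  43  45  45  45  76  67  63  60  61]
163 [ 5  5  2  5 11 14 14 28 30 30 30 40 39 37 35 35] [125 113  89  58  31  25  25  41  45  45  44  76  61  53  52  52]
164 [ 5  3  0 -1  0  1  1 25 29 30 29 39 38 35 35 35] [123  93  60  47  39  46  32  42  45  44  45  76 
[... 3219 characters left out ...]
  38  38  39  38  36  39  39]
193 [6 5 3 5 6 7 7 7 7 8 8 8 6 5 6 6] [125 125  83  61  55  53  53  44  41  41  41  41  40  39  47  48]
194 [5 6 3 3 3 2 3 2 3 2 3 2 2 2 3 3] [127 126  88  72  72  72  72  65  62  62  62  62  62  62  69  71]
195 [5 5 4 4 3 2 2 3 2 2 3 3 2 3 3 3] [127 127 107 100  79  72  72  72  72  71  71  72  72  72  79  80]
196 [5 5 6 6 4 2 2 2 2 2 2 2 3 2 2 3] [126 126 126 126  87  71  71  71  71  71  71  72  71  74  79  80]
197 [6 5 6 5 4 2 2 2 2 2 2 2 2 3 2 2] [127 127 126 127  88  72  72  72  72  72  72  72  76  80  81  81]
[[285.  165.8]
 [284.9 184.4]
 [283.1 158.6]
 [282.8 192.4]
 [283.1 162.5]
 [283.  169.9]
 [286.8 166.2]
 [282.9 180.3]
 [282.8 189. ]
 [287.2 184.7]]
```

The pixel rows show both pins (285,166.0) and (285,184.5) centred in the notches, and the template's leading edge at its predicted column of 283.1. It's home, so I go on to the handle.

drive_tool([
  [[0,0,0],[-0.1,4,0],1],
  [[0,0,0],[-0.3,10,0],1],
  [[0,0,0],[-0.5,16,0],1],
  [[0,0,0],[-0.56,22,0],1],
  [[0,0,0],[-0.56,26,0],1],
  [[0,0,0],[-0.56,28.2,0],1],
  [[0,0,0],[-0.56,28.2,0],1],
  [[0,0,0],[-0.56,28.2,-4],1],
  [[0,0,0],[-0.56,28.2,-7.5],1],
  [[0,0,0],[-0.56,28.2,-7.5],1],
])

```text
t: 25.18
position: [0.4936, 0.1832, 0.2047]
tool_rot: [-0.002, 0.701, 0.713, -0.003]
wrist_force: [0.3, -0.5, 0.8]
finger_gap: 0.003
grasp_force: 0.0
```

drive_tool([
  [[0,0,0],[0,0,-1.55],1],
  [[0,0,0],[0,1.2,-1.55],1],
  [[0,0,0],[0,2.3,-1.55],1],
  [[0,0,0],[0,3.25,-1.95],1],
  [[0,0,0],[0,4.15,-2.4],1],
  [[0,0,0],[0,4.9,-2.9],1],
  [[0,0,0],[0,5.65,-3.45],1],
  [[0,0,0],[0,5.65,-3.45],1],
])

```text
t: 26.18
position: [0.4951, 0.2417, 0.1718]
tool_rot: [-0.001, 0.701, 0.713, -0.001]
wrist_force: [-0.5, -0.2, 0.1]
finger_gap: 0.003
grasp_force: 0.0
```

```bash
cat >> h.py <<'E'
def red():
    I=bot.camera("scene");h=cv2.cvtColor(I,cv2.COLOR_RGB2HSV);m=(((h[...,0]<8)|(h[...,0]>172))&(h[...,1]>170)&(h[...,2]>60)).astype(np.uint8)*255;m[:90]=0;m[230:]=0;m[:,:365]=0;m[:,460:]=0
    for c in cv2.findContours(m,cv2.RETR_EXTERNAL,cv2.CHAIN_APPROX_NONE)[0]:
        if cv2.contourArea(c)>10:print("red",cv2.boundingRect(c),cv2.minAreaRect(c))
    for th in(1.15,.9,.75,.6,.4,.2,.1,.05,0):print(th,proj("scene",[[.4955,.184+r*np.cos(th),.104+r*np.sin(th)] for r in(.041,.131)]).round(0).tolist())
E
python3 -c "
from h import *
red()"
```

```text
red (382, 144, 19, 27) ((390.984375, 156.03250122070312), (6.707331657409668, 29.497833251953125), 25.641006469726562)
1.15 [[382.0, 170.0], [392.0, 139.0]]
0.9 [[383.0, 170.0], [397.0, 139.0]]
0.75 [[384.0, 170.0], [399.0, 141.0]]
0.6 [[385.0, 171.0], [401.0, 144.0]]
0.4 [[385.0, 172.0], [402.0, 149.0]]
0.2 [[385.0, 174.0], [402.0, 155.0]]
0.1 [[385.0, 175.0], [402.0, 158.0]]
0.05 [[385.0, 176.0], [402.0, 160.0]]
0 [[385.0, 176.0], [402.0, 162.0]]
```

drive_tool([
  [[0,0,0],[0,0.7,-0.65],1],
  [[0,0,0],[0,1.3,-1.3],1],
  [[0,0,0],[0,1.9,-2.0],1],
  [[0,0,0],[0,2.4,-2.8],1],
  [[0,0,0],[0,2.8,-3.6],1],
  [[0,0,0],[0,3.15,-4.45],1],
  [[0,0,0],[0,3.4,-5.2],1],
  [[0,0,0],[0,3.55,-5.9],1],
  [[0,0,0],[0,3.65,-6.5],1],
  [[0,0,0],[0,3.65,-6.5],1],
])

```text
t: 27.48
position: [0.4955, 0.2778, 0.1071]
tool_rot: [-0.001, 0.701, 0.713, -0.0]
wrist_force: [0.9, 0.5, -0.6]
finger_gap: 0.003
grasp_force: 0.0
```

```bash
python3 -c "
from h import *
red();print(bot.get_state()['wrist_force'])
regs('top',260,400,140,215,.072)" | grep -v '^[01]'
```

```text
red (384, 161, 19, 18) ((394.0000305175781, 168.00001525878906), (7.071068286895752, 21.213205337524414), 45.0)
[ 0.03033562 -0.57115115  0.18351414]
top 1274.0 (284, 160, 49, 33) ((497.6034851074219, 20.47087860107422), (103.94403076171875, 153.98744201660156), 1.0170634984970093)
```

drive_tool([
  [[0,0,0],[0,0.05,-0.3],1],
  [[0,0,0],[0,0.05,-0.6],1],
  [[0,0,0],[0,0.05,-0.8],1],
  [[0,0,0],[0,0.05,-0.8],1],
])

```text
t: 28.08
position: [0.4959, 0.2787, 0.1001]
tool_rot: [-0.001, 0.701, 0.713, 0.0]
wrist_force: [-1.0, -0.1, 7.9]
finger_gap: 0.004
grasp_force: 3.7
```

drive_tool([
  [[0,0,0],[0,0,-0.3],1],
  [[0,0,0],[0,0,-0.5],1],
  [[0,0,0],[0,0,-0.5],1],
])

```text
t: 28.45
position: [0.4962, 0.2789, 0.0991]
tool_rot: [-0.0, 0.701, 0.713, 0.001]
wrist_force: [-12.9, -6.8, 48.7]
finger_gap: 0.001
grasp_force: 24.6
```

drive_tool([
  [[0,0,0],[0,0,0.8],1],
  [[0,0,0],[0,0,3],1],
  [[0,0,0],[0,0,9],1],
  [[0,0,0],[0,0,14],1],
  [[0,0,0],[-5,5,17],1],
  [[0,0,0],[-12,10,17],1],
  [[0,0,0],[-18,15,17],1],
  [[0,0,0],[-18,15,17],1],
  [[0,0,0],[-18,15,17],1],
  [[0,0,0],[-18,15,17],1],
])

```text
t: 29.7
position: [0.3156, 0.4279, 0.2642]
tool_rot: [-0.0, 0.701, 0.713, -0.001]
wrist_force: [-0.4, 0.3, -0.3]
finger_gap: 0.005
grasp_force: 0.0
```

```bash
python3 - <<'E'
from h import *
print(bot.get_state()["position"],bot.get_state()["wrist_force"])
red();regs("scene",250,378,150,320,.072)
im,_=regs("top",260,400,140,215,.072)
for r in (159,163,166,170,175,181,184,187,192):print(r,(im[r,280:296,0].astype(int)-im[r,280:296,2]))
# bystanders: compare with the first picture
a=cv2.imread("pics/top0.png")[...,::-1].astype(int)
for n,(x0,x1,y0,y1) in dict(tape=(308,332,145,168),brass=(300,320,194,212)).items():print(n,np.abs(im[y0:y1,x0:x1].astype(int)-a[y0:y1,x0:x1]).mean())
E
```

```text
[0.31562467 0.42788088 0.26416759] [-0.35296243  0.2747153  -0.27651188]
red (384, 162, 19, 18) ((393.50006103515625, 169.00001525878906), (6.363960266113281, 21.920310974121094), 45.0)
1.15 [[382.0, 170.0], [392.0, 139.0]]
0.9 [[383.0, 170.0], [397.0, 139.0]]
0.75 [[384.0, 170.0], [399.0, 141.0]]
0.6 [[385.0, 171.0], [401.0, 144.0]]
0.4 [[385.0, 172.0], [402.0, 149.0]]
0.2 [[385.0, 174.0], [402.0, 155.0]]
0.1 [[385.0, 175.0], [402.0, 158.0]]
0.05 [[385.0, 176.0], [402.0, 160.0]]
0 [[385.0, 176.0], [402.0, 162.0]]
scene 1840.5 (308, 202, 69, 54) ((505.01422119140625, 13.087715148925781), (113.86817169189453, 169.20269775390625), 0.5261217951774597)
top 1261.5 (284, 160, 49, 33) ((497.6038818359375, 20.45842742919922), (103.94404602050781, 154.01243591308594), 1.0171695947647095)
159 [ 6  6  6 14 19 20 20 20 20 21 19 20 20 20 20 20]
163 [ 5  5  3  6 11 13 14 27 30 30 31 40 38 38 38 38]
166 [ 6  4  0 -3  3  5  5 18 28 29 29 40 39 37 39 38]
170 [ 5  4  2  4  7 10 11 19 21 18 16 27 27 32 37 38]
175 [ 4  4  3  5  7  6  6  5  4  2  1  1  2  4 29 37]
181 [ 6  5  4  5 12 22 24 24 26 24 24 32 31 37 38 39]
184 [ 5  1 -2 -3  1  6  7 23 30 29 29 39 39 38 38 39]
187 [ 2  1 -3 -2  4 17 27 31 41 38 31 40 39 37 38 38]
192 [ 6  6  2 13 23 26 26 25 26 28 25 26 24 24 25 24]
tape 23.79770531400966
brass 14.262962962962963
```

```bash
python3 -c "
from rig import bot
print(bot.close_job())"
```

```text
the job is handed in; nothing more can be done
None
```

The template is home on both pins to within about 0.5 mm by the top camera, flat and square on the rail; the clamp handle was pushed to its stop, and the job was handed in at about 30 s, with no verdict returned.

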